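Snap a mounting pin into a display base and tug-test it

TASK

Ready this display base for its stone: press the steel mounting pin into one of the two brass sockets until it clicks and its collar sits flat on the base, then tug it straight up with about 15 N for half a second to prove it is held; one socket has tired springs, so if the pin pulls out, fit and test it in the other. Leave the proven pin pressed fully home, upright and let go. Never push or pull it with more than 35 N, and leave everything else where it is.

Things in the scene. Friction and masses are not known exactly. Their poses are not given: they have to be found in the camera images.
- pin_grip (a point): The steel mounting pin, 95 mm long, 90 g, upright, nose down; this point is on its axis, half-way up the plain upper rod (12 mm diameter, 52 mm long), the place to hold it from any side. The rod's top is 25 mm above this point and the collar's top 27 mm below it. z runs up the pin. It starts standing loosely in the middle hole of the pin block, its collar on the block.
- pin_collar (a point): The same pin: centre of the underside of its dark round collar (24 mm diameter, 5 mm thick), 32 mm below pin_grip. The part below it goes into a socket: 38 mm long, 14 mm diameter, with a groove, and a nose tapering over the last 11 mm to 3.6 mm.
- pin_block: Light oak block, 60 x 120 x 48 mm (x, y, z), fixed to the table, with three holes in a row along its y axis; origin at the centre of its underside. The pin stands in the middle hole with its collar on the block's top (48 mm up).
- display_base: Dark hardwood display base, 110 x 190 x 50 mm (x, y, z; 118 x 198 mm at its foot), fixed to the table; origin at the centre of its underside. The two brass-ringed sockets lie 80 mm apart along its y axis. The pin is fully home when its collar rests on the top (50 mm up).
- socket_a (a point): Centre of the mouth of one socket, level with the base's top: upright bore 16 mm wide, 42 mm deep; two sprung balls inside catch the pin's groove. Sound socket: the balls grip the nose with the collar about 16 mm above the base, 12 to 16 N pushes the pin past them, it snaps down the last 12 mm and is then held with 1.4 mm of up-and-down play; some 37 N would pull it out.
- socket_b (a point): Centre of the mouth of the other socket, the same to look at. Which of the two is the tired one changes from start to start and cannot be seen, only felt: about 1 N pushes the pin into the tired one and about 5 N pulls it out again.
- carved_stone: Half-carved pale alabaster, 63 x 168 x 59 mm, the piece that will later stand on the pin; lies loose on the table, a bystander; origin at the centre of its underside.
- wax_tin: Round tin of wax, 70 mm across, 32 mm high; lies loose on the table, a bystander; origin at the centre of its underside.
- masking_tape: Roll of cream masking tape, 102 mm across, 24 mm high; lies loose on the table, a bystander; origin at the centre of its underside.
- chisel_flat: Steel stone chisel with a blue band, 190 mm long; lies loose on the table, a bystander; origin at the centre of its underside.
- sanding_block: Brown sanding block, 60 x 100 x 28 mm; lies loose on the table, a bystander; origin at the centre of its underside.
- paint_brush: Flat paint brush with wooden handle, 168 mm long; lies loose on the table, a bystander; origin at the centre of its underside.
There are look-alikes about, which are no part of the job. There is more than one size of the display_base; the job needs the larger.

How it is judged:
On the way, in this order (a step that is already met when the one before it is completed fails the run):
1. the pin is pressed fully home in a socket (collar within 1 mm of the base's top) ((horizontal distance between pin_collar and socket_a below 0.004 m or horizontal distance between pin_collar and socket_b below 0.004 m) and angle between pin_collar's own z axis and vertical below 0.08 rad and z of pin_collar in the frame of display_base below 0.051 m), for 0.2 s.
2. the pin, caught by the sound socket after rising 0.6 to 3.5 mm, is tugged up with more than 8 N for 0.3 s (horizontal distance between pin_collar and sound_socket below 0.004 m and angle between pin_collar's own z axis and vertical below 0.08 rad and z of pin_collar in the frame of display_base between 0.0506 and 0.0535 m and contact force between sound_socket and pin above 8 N), for 0.3 s.
At the end, for the whole second after the job is handed in: the pin stands upright (within 0.08 rad) and at rest in the sound socket, its collar down on the base to within 1 mm, let go by the fingers (horizontal distance between pin_collar and sound_socket below 0.004 m and angle between pin_collar's own z axis and vertical below 0.08 rad and z of pin_collar in the frame of display_base below 0.051 m and contact force between the fingers and pin below 0.1 N and linear speed of pin below 0.02 m/s); the robot touches nothing.
It fails at once if the pin is pushed down on the base, or pulled against the sound socket's catch, with more than 35 N (contact force between pin and display_base above 35 N or (horizontal distance between pin_collar and sound_socket below 0.004 m and z of pin_collar in the frame of display_base between 0.0506 and 0.0545 m and contact force between sound_socket and pin above 38 N)).
It fails at once if a bystander is moved by more than 30 mm (distance of any of carved_stone, wax_tin, masking_tape, chisel_flat, sanding_block, paint_brush from where it was at the start of the episode above 0.03 m).
It also fails if it takes over 72 s, if anything falls off the work surface, if the arm or the gripper's body presses on something with over 40 N, if the wrist force passes 120 N, or if a joint passes its speed limit or range.

ROBOT

A 6-joint arm with a two-finger parallel gripper is mounted at the origin on a cart in front of the work surface, level with it; the furniture and walls round the work are solid. World frame = base frame: x ahead of the robot, y to its left, z up, the work surface at z = 0. Lengths are in m, angles in rad, forces in N, time in s.
With the tool pointing down it reaches from about 0.375 to 0.975 m from the base axis. Payload 3.8 kg.
Tool frame: the origin (TCP) lies midway between the tips of the shut fingers; the grasp point (between the pads) lies 19 mm behind it (r.pinch_z is the z of the grasp point in the tool frame, in m); z points along the fingers, y is the line along which they close (so a half turn about z gives the same grasp; the last joint's range is limited). The gripper opens to 85 mm and grips with 20 to 120 N. Pads are 22 mm wide; open, the fingers measure 114 mm over their backs; the gripper's body (76 mm by 85 mm) begins 54 mm behind the grasp point. The pads swing forward as they close: fully open they stand 13 mm farther back than shut.
Start: joints at [1.183, 0.264, 1.604, -0, 1.274, -0.037], TCP at [0.232, 0.634, 0.231] pointing down, gripper open.
Joint ranges: [-2.63, 2.63], [-0.94, 2.18], [0.31, 2.57], [-1.31, 4.45], [0, 2.66], [-2.55, 2.55]. Speed limits (rad/s): [2.57, 2.57, 3.14, 3.14, 3.14, 3.14].

INTERFACE

Orientations are given as a rotation vector (axis times angle).
In Python, from station import r gives the robot as it stands. The module is installed in compiled form; this text tells all that it offers. Calls block until the motion is done:
- r.move_ptp(position, orientation): joint-space move of the TCP to a pose.
- r.line_to(position, max_speed=0.15, attitude=None, until_force=None): straight line of the TCP; attitude=None keeps the orientation; max_speed is the mean speed in m/s. With until_force (N) it stops when the force on the tool has changed by that much, and returns True; else False.
- r.goto_joints(angles): joint-space move.
- r.ungrasp() and r.grab(f_grip=None): open the fingers fully, or close them until they stop; f_grip is the grip in N (None keeps the last).
- r.dwell(seconds).
- r.solve_ik(position, orientation): joint angles nearest the present ones, or None.
- r.sense(): the state.
- r.capture(name): name is "scene" or "top" or "wrist"; returns the picture (384x512x3 uint8, red, green, blue); there is no depth.
- r.get_calibration(name): a dict with "vfov" (degrees; the focal length in pixels is half the picture's height over the tangent of half this angle, whatever the lens; pixels are square), "cx", "cy" (the principal point, pixels), "view" (4x4, takes a point from world to camera coordinates); the wrist camera has in their place "hand_eye" (4x4, takes a point from camera to tool coordinates, whose origin is the TCP and whose axes are the flange's). Camera axes: x right, y up, looking along -z (the intrinsics and any distortion apply to the point x, -y, -z); pixel columns grow to the right and rows downward; lengths in m; the calibration is good to about 2 mm. A picture is of the moment at which its call begins: read the wrist's pose just before it. get_calibration takes no time and is no camera call.
A pose or a line that the arm cannot do raises r.MotionError and nothing moves.
- r.finish_job(): hands the job in; it is judged then, once.
The state is a dict: "clock": time; "joint_positions": joint angles; "dq": joint speeds; "effort": joint torques, N m; "ee_pos": TCP position; "eef_rot": TCP orientation; "contact_force": force on the tool from outside, world axes, zero at the start; "moment": the same for the moment, N m; "grip_width": opening from 0.0 (shut) to 1.0 (fully open); "grasp_force": force on a finger pad.
Only numpy, scipy, OpenCV 4.12 (cv2) and the standard library are available. Lean on these libraries where they do the work, as an engineer would, in place of code of your own. Each camera call takes 0.05 s, during which the arm holds its last target. There are 200 camera calls.

## Working session

There is one attempt and no reset: what is moved stays moved. The work goes in short steps, each a Python script; the robot and the scene stay as the last script left them, time stands still between calls to the robot, and variables do not carry over. Pictures are saved under pics/ and viewed, at most 10 in all, crops included, and the job is handed in when it is done.

```bash
mkdir -p pics; python3 - <<'E'
from station import r
import cv2,numpy as np
np.set_printoptions(precision=4,suppress=True)
for n in("scene","top"):
    cv2.imwrite(f"pics/{n}0.png",cv2.resize(r.capture(n)[:,:,::-1],(800,600),interpolation=cv2.INTER_CUBIC))
for n in("scene","top","wrist"): print(n,r.get_calibration(n))
print(r.sense(),r.pinch_z)
E
```

```text
scene {'vfov': 47.23618342601997, 'cx': 255.2887569948011, 'cy': 192.07785190601072, 'view': array([[ 0.6162, -0.7876, -0.0005, -0.2699],
       [ 0.5408,  0.4226,  0.7273, -0.3858],
       [-0.5726, -0.4484,  0.6863, -1.0944],
       [ 0.    ,  0.    ,  0.    ,  1.    ]])}
top {'vfov': 57.91516691845645, 'cx': 258.2198308274393, 'cy': 193.58509918172413, 'view': array([[ 0.0809, -0.9967,  0.0047,  0.0662],
       [ 0.9755,  0.0802,  0.205 , -0.5772],
       [-0.2047, -0.012 ,  0.9787, -0.9981],
       [ 0.    ,  0.    ,  0.    ,  1.    ]])}
wrist {'vfov': 62.94124064489148, 'cx': 257.55017113668305, 'cy': 182.27899760009188, 'hand_eye': array([[-0.0003,  0.9643,  0.2647,  0.0661],
       [ 1.    ,  0.0002,  0.0002,  0.0001],
       [ 0.0002,  0.2647, -0.9643, -0.1433],
       [ 0.    ,  0.    ,  0.    ,  1.    ]])}
{'clock': 0.1, 'joint_positions': array([ 1.1831,  0.2647,  1.6053,  0.    ,  1.2737, -0.0369]), 'dq': array([ 0.0007, -0.0015, -0.0038,  0.0006,  0.0008, -0.0005]), 'effort': array([  0.0012, -51.6712, -36.8588,   0.0001,   0.0063,  -0.    ]), 'ee_pos': array([0.2317, 0.6333, 0.23  ]), 'eef_rot': array([-0.5481, -3.0929,  0.0032]), 'contact_force': array([-0.5858,  0.6106,  0.1745]), 'moment': array([0.0608, 0.0419, 0.0085]), 'grasp_force': 0.0, 'grip_width': 1.0009236114241424} -0.0187
```

View pics/top0.png

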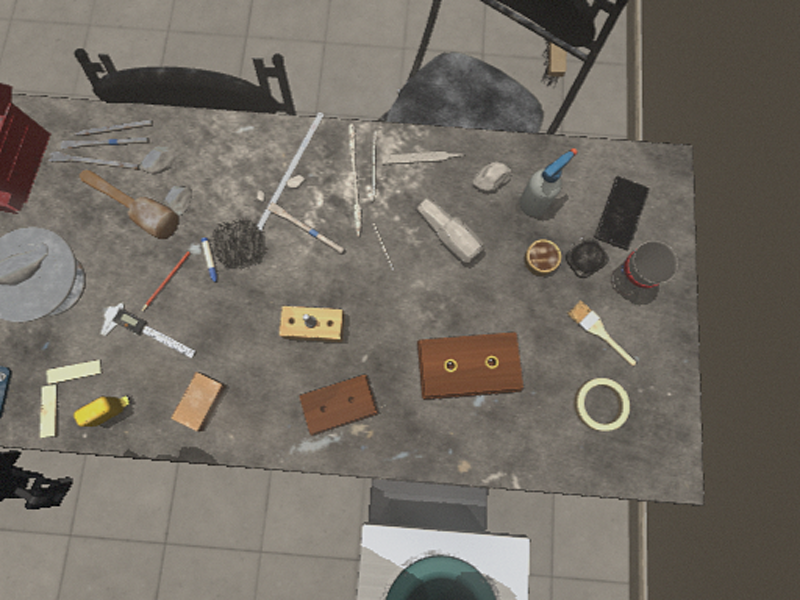

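View pics/scene0.png

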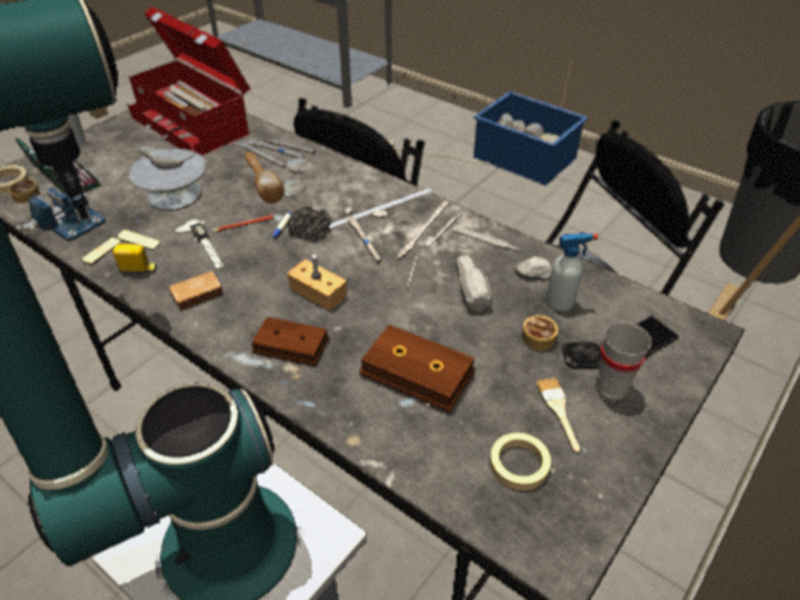

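The top view shows the larger base with brass rings at about (451,366) and (492,362), the pin block at (311,322) with the pin top at (308,321), and the small look-alike base at (338,405). The scene view agrees. Next I'll project these points and take wrist views of both.

```bash
cat > h.py <<'E'
from station import r
import cv2,numpy as np
from scipy.spatial.transform import Rotation as R
np.set_printoptions(precision=4,suppress=True)
def pose(s):
    T=np.eye(4);T[:3,:3]=R.from_rotvec(s["eef_rot"]).as_matrix();T[:3,3]=s["ee_pos"];return T
def ray(n,px,z,s=None):
    """pixel (native) -> world point at height z"""
    c=r.get_calibration(n);f=192/np.tan(np.radians(c["vfov"])/2)
    C=pose(s)@c["hand_eye"] if n=="wrist" else np.linalg.inv(c["view"])
    d=C[:3,:3]@np.array([(px[0]-c["cx"])/f,-(px[1]-c["cy"])/f,-1]);o=C[:3,3]
    return o+d*(z-o[2])/d[2]
def down(yaw): # tool z down, tool x at angle yaw in world
    return (R.from_euler("z",yaw)*R.from_euler("x",np.pi)).as_rotvec()
def snap(name):
    s=r.sense();im=r.capture("wrist");cv2.imwrite(f"pics/{name}.png",im[:,:,::-1]);np.save(f"pics/{name}.npy",dict(s=s,im=im),allow_pickle=True);return s,im
E
python3 - <<'E'
from h import *
k=.64
for nm,p,z in(("s1",(451,366),.05),("s2",(492,362),.05),("pintop",(308,320),.105),("blk",(311,322),.048)): print(nm,ray("top",np.array(p)*k,z))
for nm,p,z in(("s1",(399.5,351),.05),("s2",(436,366),.05),("pintop",(316,259),.105)): print(nm,ray("scene",np.array(p)*k,z))
s=r.sense();print(R.from_rotvec(s["eef_rot"]).as_matrix())
for p in ((.56,.23,.25),(.47,-.03,.25)):
  for y in (np.pi,0,np.pi/2,-np.pi/2): print(p,y,r.solve_ik(p,down(y)))
E
```

```text
s1 [0.455  0.0119 0.05  ]
s2 [ 0.4691 -0.0664  0.05  ]
pintop [0.5128 0.2859 0.105 ]
blk [0.5186 0.2902 0.048 ]
s1 [0.4551 0.0118 0.05  ]
s2 [ 0.4674 -0.0662  0.05  ]
pintop [0.5132 0.2799 0.105 ]
[[-0.9391  0.3437 -0.0008]
 [ 0.3437  0.9391 -0.0019]
 [ 0.0001 -0.0021 -1.    ]]
(0.56, 0.23, 0.25) 3.141592653589793 [ 0.3486  0.1222  1.7368  0.      1.2826 -1.2222]
(0.56, 0.23, 0.25) 0 [ 0.3486  0.1222  1.7368 -0.      1.2826  1.9194]
(0.56, 0.23, 0.25) 1.5707963267948966 [ 0.3486  0.1222  1.7368 -0.      1.2826  0.3486]
(0.56, 0.23, 0.25) -1.5707963267948966 None
(0.47, -0.03, 0.25) 3.141592653589793 [-0.1166 -0.1422  1.9987  0.      1.2851 -1.6874]
(0.47, -0.03, 0.25) 0 [-0.1166 -0.1422  1.9987 -0.      1.2851  1.4542]
(0.47, -0.03, 0.25) 1.5707963267948966 [-0.1166 -0.1422  1.9987 -0.      1.2851 -0.1166]
(0.47, -0.03, 0.25) -1.5707963267948966 None
```

```bash
python3 - <<'E'
from h import *
r.move_ptp((.513,.283,.25),down(np.pi/2)); r.dwell(.3); s1,i1=snap("w_pin")
r.move_ptp((.462,-.027,.25),down(np.pi/2)); r.dwell(.3); s2,i2=snap("w_sock")
print(s1["ee_pos"],s2["ee_pos"],r.sense()["clock"])
a=np.hstack([cv2.resize(i[100:340,130:390] ,(400,370),interpolation=cv2.INTER_CUBIC) for i in(i1,)]+[cv2.resize(i2,(400,300))[:, :] if 0 else cv2.copyMakeBorder(cv2.resize(i2,(400,300)),0,70,0,0,cv2.BORDER_CONSTANT)])
cv2.imwrite("pics/pair.png",a[:,:,::-1])
E
```

```text
[0.5127 0.2837 0.2499] [ 0.4623 -0.0263  0.2499] 3.65
```

View pics/pair.png

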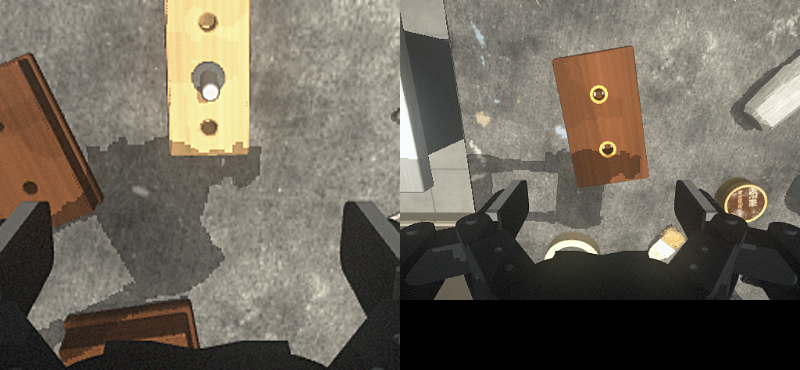

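The left view shows the pin top at native pixel (266,160), its collar at (265,150) and the empty holes at (265,114) and (266,183). The right view shows the sockets at native (253,120) and (266,191). I'll take a closer centred view of each.

```bash
cat >> h.py <<'E'
def ring(im,near):
    """centre of the brass ring nearest a pixel: ellipse fit to its outer contour"""
    h=cv2.cvtColor(im,cv2.COLOR_RGB2HSV)
    m=cv2.inRange(h,(20,110,110),(38,255,255)); m=cv2.morphologyEx(m,cv2.MORPH_CLOSE,np.ones((5,5)))
    cs=[c for c in cv2.findContours(m,cv2.RETR_EXTERNAL,cv2.CHAIN_APPROX_NONE)[0] if len(c)>25]
    e=[cv2.fitEllipse(c) for c in cs]
    return min(e,key=lambda q:np.hypot(q[0][0]-near[0],q[0][1]-near[1]))
E
python3 - <<'E'
from h import *
d=np.load("pics/w_sock.npy",allow_pickle=True).item()
S=[]
for p in((253.4,120.3),(265.6,190.7)):
    e=ring(d["im"],p);S.append(ray("wrist",e[0],.05,d["s"]));print(e,S[-1])
d=np.load("pics/w_pin.npy",allow_pickle=True).item()
for p,z in(((266.5,159.8),.105),((265.2,150),.053),((264.6,114.3),.048),((265.9,183.2),.048)): print(ray("wrist",p,z,d["s"]))
P=ray("wrist",(266.5,159.8),.105,d["s"])
c=[]
for k,x in enumerate((S[1],S[0],P)):
    r.move_ptp((x[0],x[1],.16),down(np.pi/2)); r.dwell(.3); s,im=snap(f"c{k}"); c.append(im[90:290,150:370])
    if k<2: e=ring(im,(257,190)); print("close",e,ray("wrist",e[0],.05,s))
cv2.imwrite("pics/close.png",cv2.resize(np.hstack([c[2],c[0]]),None,fx=1.8,fy=1.8,interpolation=cv2.INTER_CUBIC)[:,:,::-1]);print(r.sense()["clock"])
E
```

```text
((253.98431396484375, 120.3206558227539), (21.922204971313477, 22.51049041748047), 3.057694673538208) [0.4592 0.0154 0.05  ]
((265.47845458984375, 190.29782104492188), (17.05616569519043, 19.460739135742188), 91.54063415527344) [ 0.4722 -0.0632  0.05  ]
[0.5218 0.2931 0.105 ]
[0.5219 0.2936 0.053 ]
[0.5211 0.3316 0.048 ]
[0.5231 0.2546 0.048 ]
close ((254.4053192138672, 179.36322021484375), (27.44902801513672, 28.340553283691406), 95.4822769165039) [ 0.472  -0.0639  0.05  ]
close ((256.35443115234375, 178.46749877929688), (27.642141342163086, 28.673690795898438), 89.99982452392578) [0.4592 0.0151 0.05  ]
6.6917
```

View pics/close.png

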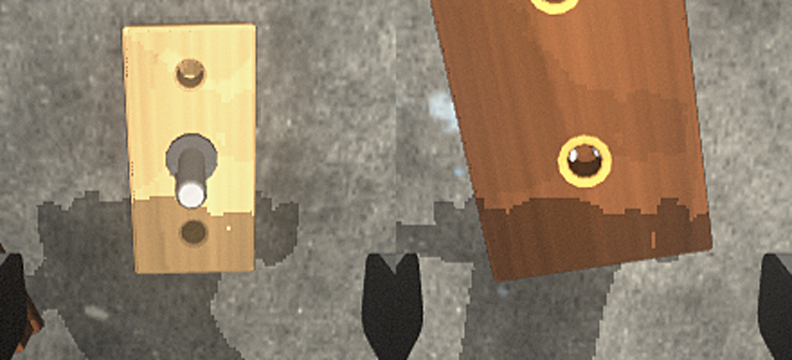

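The close view (1.8x crop) shows the pin top at (191,193), the collar at (191,158) and the holes at (190,72) and (193,232). The right half shows socket ring 2 with its two balls at (584,160).

```bash
python3 - <<'E'
from h import *
d=np.load("pics/c2.npy",allow_pickle=True).item();s=d["s"]
print(s["ee_pos"],s["eef_rot"])
g=cv2.cvtColor(d["im"],cv2.COLOR_RGB2HSV)
# rod top: bright & unsaturated; collar: unsaturated against the oak
def blob(m,near):
    n,l,st,c=cv2.connectedComponentsWithStats(m);i=l[near[1],near[0]];q=(l==i).astype(np.uint8);return q,c[i],st[i]
q,c,st=blob(cv2.inRange(g,(0,0,185),(180,60,255)),(256,197));print("top",c,st,ray("wrist",c,.105,s))
m=cv2.inRange(g,(0,0,0),(180,70,160))
q,c,st=blob(m,(249,177)); print("collar",c,st)
p=np.argwhere(q)[:,::-1].astype(np.float32)
h=cv2.findContours(q,cv2.RETR_EXTERNAL,cv2.CHAIN_APPROX_NONE)[0][0]; h=h[h[:,0,1]<184]
e=cv2.fitEllipse(h);print(e,ray("wrist",e[0],.053,s))
for a in((255.6,130),(257.2,218.9)): print(ray("wrist",a,.048,s))
E
```

```text
[0.5221 0.292  0.1602] [2.2231 2.2196 0.0003]
top [255.6474 197.7628] [249 191  14  14 156] [0.5216 0.2935 0.105 ]
collar [256.0469 179.0813] [243 165  28  39 640]
((256.04254150390625, 177.93565368652344), (26.434926986694336, 26.964426040649414), 56.79045867919922) [0.5217 0.2936 0.053 ]
[0.5214 0.3323 0.048 ]
[0.5225 0.2554 0.048 ]
```

```bash
cat >> h.py <<'E'
def st(t=""):
    s=r.sense();print(t,"t%.2f"%s["clock"],s["ee_pos"],"F",s["contact_force"],"grip %.3f %.1f"%(s["grip_width"],s["grasp_force"]));return s
PIN=np.array([.5217,.2936]);S1=np.array([.4592,.0151]);S2=np.array([.472,-.0639])
E
python3 - <<'E'
from h import *
st(); r.line_to((*PIN,.0625),.1); r.dwell(.2); a=st("down")
r.grab(80); r.dwell(.2); st("grip")
r.line_to((*PIN,.145),.1); r.dwell(.3); st("lift")
r.move_ptp((*S1,.145),down(np.pi/2)); r.dwell(.4); b=st("over S1")
snap("held"); s,im=snap("held1")
cv2.imwrite("pics/heldc.png",cv2.resize(im[90:330,110:410],None,fx=2,fy=2)[:,:,::-1])
E
```

```text
t6.69 [0.5221 0.2922 0.1603] F [ 0.0576 -0.1415  0.4318] grip 1.001 0.0
down t8.02 [0.5223 0.2939 0.0634] F [ 0.1571 -0.3994  0.0908] grip 1.003 0.0
grip t8.90 [0.5218 0.2936 0.0626] F [ 0.4563 -0.3515  0.0911] grip 0.114 77.9
lift t10.18 [0.5214 0.2934 0.1443] F [-0.2345  0.6917 -1.2342] grip 0.117 77.8
over S1 t11.68 [0.4593 0.0156 0.1449] F [ 0.2974 -0.6101 -0.0003] grip 0.120 77.9
```

View pics/heldc.png

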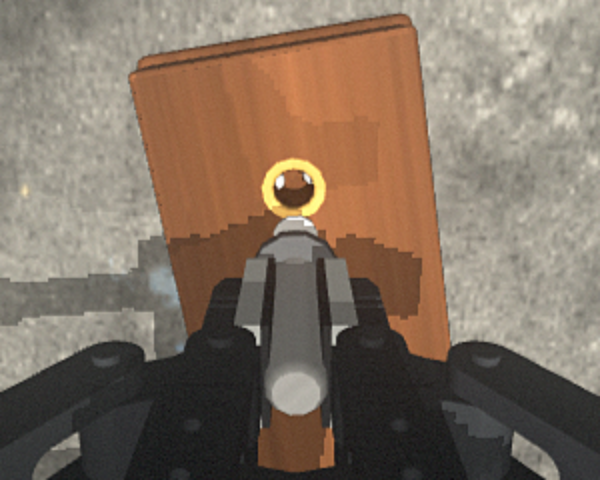

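The pin is held upright, with its nose just in front of the ring at crop pixel (293,188). I'll insert it in S1.

```bash
python3 - <<'E'
from h import *
print(r.line_to((*S1,.098),.06,until_force=6)); st()
h=r.line_to((*S1,.085),.02,until_force=6); st(f"in bore {h}")
if not h:
    for z in np.arange(.083,.0625,-.002):
        h=r.line_to((*S1,z),.01,until_force=20); st(f"{z:.4f} {h}")
        if h: break
E
```

```text
False
 t12.71 [0.4596 0.0151 0.0983] F [ 0.0623 -0.1949  0.4675] grip 0.113 77.9
in bore False t13.51 [0.4592 0.0151 0.085 ] F [ 0.1761  0.1396 -0.3357] grip 0.118 77.9
0.0830 False t13.86 [0.4591 0.0151 0.0829] F [ 0.2144 -0.1171 -1.4978] grip 0.118 77.9
0.0810 False t14.21 [0.4591 0.0151 0.0809] F [ 0.0261 -0.9838 -0.6472] grip 0.119 77.9
0.0790 False t14.56 [0.459  0.0151 0.0788] F [-1.0366  0.3289 -0.8961] grip 0.116 78.0
0.0770 False t14.91 [0.4593 0.0151 0.077 ] F [-0.1286 -0.6758 -2.1456] grip 0.120 78.0
0.0750 False t15.26 [0.4591 0.0151 0.0749] F [ 0.0973  0.1668 -0.6347] grip 0.116 78.0
0.0730 False t15.61 [0.459  0.0151 0.0728] F [-0.1565  0.4144 -0.0184] grip 0.117 78.0
0.0710 False t15.96 [0.4589 0.0151 0.0707] F [-0.4853 -1.5843 -1.9189] grip 0.119 78.0
0.0690 False t16.31 [0.4589 0.0151 0.0687] F [ 0.0978 -1.2244 -3.162 ] grip 0.115 77.9
0.0670 False t16.66 [0.4588 0.0151 0.0666] F [-0.1302 -0.3973 -4.0708] grip 0.119 77.9
0.0650 False t17.01 [0.4592 0.0151 0.0651] F [-0.5114 -0.2395 -1.1838] grip 0.121 77.9
0.0630 False t17.36 [0.4596 0.0151 0.0645] F [-5.1097 -0.3699  9.7024] grip 0.115 79.5
```

S1 gave almost no insertion force, so it looks tired. A tug will confirm that, and then I'll try S2.

```bash
python3 - <<'E'
from h import *
r.dwell(.4); st("home")
r.line_to((*S1,.0645),.01); st("relax")
for z in np.arange(.0655,.0725,.001):
    h=r.line_to((*S1,z),.01,until_force=12); st(f"{z:.4f} {h}")
    if h: break
if not h:
    r.line_to((*S1,.125),.08,until_force=12); r.dwell(.2); st("out")
    r.line_to((*S2,.125),.08); r.dwell(.4); st("S2")
    print(r.line_to((*S2,.098),.06,until_force=6)); st()
    h=r.line_to((*S2,.085),.02,until_force=6); st(f"in bore {h}")
E
```

```text
home t17.76 [0.4596 0.0151 0.0645] F [-5.1075  0.6273 10.3593] grip 0.119 79.5
relax t18.06 [0.4594 0.0151 0.0645] F [-0.1301  0.7541  2.2092] grip 0.114 78.2
0.0655 False t18.31 [0.4592 0.0151 0.0654] F [-0.1049 -0.0182 -1.3652] grip 0.124 78.0
0.0665 False t18.56 [0.4589 0.0151 0.0663] F [-0.8404 -0.1095 -2.3592] grip 0.112 77.9
0.0675 False t18.81 [0.4592 0.0153 0.0674] F [-0.3898  1.0464 -2.8809] grip 0.116 78.1
0.0685 False t19.06 [0.4595 0.0151 0.0687] F [ 0.0508  0.7982 -2.5682] grip 0.117 78.2
0.0695 False t19.31 [0.4595 0.0151 0.0698] F [-0.7566  0.0735 -0.3603] grip 0.115 78.2
0.0705 False t19.56 [0.4595 0.015  0.0708] F [-0.4506  0.774  -0.7385] grip 0.117 78.3
0.0715 False t19.81 [0.4594 0.0151 0.0717] F [ 0.3451  0.185  -0.9396] grip 0.118 78.3
out t20.82 [0.4586 0.0151 0.1242] F [-0.2504 -0.5187 -1.055 ] grip 0.119 78.4
S2 t22.38 [ 0.472  -0.0637  0.125 ] F [-0.246  -0.1766 -1.3388] grip 0.118 78.4
False
 t22.98 [ 0.4717 -0.0639  0.0975] F [ 0.045   0.3802 -0.2167] grip 0.116 78.4
in bore False t23.77 [ 0.4721 -0.0639  0.085 ] F [-0.1703 -0.3991 -1.8105] grip 0.115 78.4
```

S1 is the tired one: the pin pulled out at about 3 N. Now I'll press it into S2.

```bash
python3 - <<'E'
from h import *
for z in np.arange(.083,.0605,-.001):
    h=r.line_to((*S2,z),.01,until_force=24); s=st(f"{z:.4f} {h}")
    if h or (s["ee_pos"][2]<.0655 and s["contact_force"][2]>7): break
r.dwell(.4); st("home")
E
```

```text
0.0830 False t24.12 [ 0.4719 -0.0639  0.0829] F [-0.0036 -0.4161 -0.8452] grip 0.120 78.4
0.0820 False t24.38 [ 0.4719 -0.0639  0.0819] F [-0.6486  0.0661 -1.1388] grip 0.120 78.4
0.0810 False t24.62 [ 0.4719 -0.0639  0.0809] F [ 0.0913 -0.2623 -0.5348] grip 0.117 78.4
0.0800 False t24.88 [ 0.4718 -0.0639  0.0798] F [-1.3255  0.973  -0.6328] grip 0.120 78.4
0.0790 False t25.12 [ 0.4717 -0.0639  0.0789] F [-1.132  -0.5409 -0.2964] grip 0.120 78.6
0.0780 False t25.38 [ 0.4718 -0.0639  0.078 ] F [-2.1495 -0.2625  1.1995] grip 0.117 79.0
0.0770 False t25.62 [ 0.4721 -0.0639  0.0772] F [-2.5922 -0.3903  3.3521] grip 0.117 79.1
0.0760 False t25.88 [ 0.4724 -0.0638  0.0763] F [-1.0017  0.0414  4.1743] grip 0.119 79.0
0.0750 False t26.12 [ 0.4725 -0.0638  0.0754] F [-2.0278  1.7338  4.163 ] grip 0.119 79.1
0.0740 False t26.38 [ 0.4726 -0.0637  0.0746] F [-2.0683  1.8912  5.5912] grip 0.118 79.3
0.0730 False t26.62 [ 0.4724 -0.0637  0.0733] F [-2.4183  2.7046  4.1806] grip 0.117 79.1
0.0720 False t26.88 [ 0.4723 -0.0637  0.0721] F [-2.4453  2.5709  5.431 ] grip 0.123 79.0
0.0710 False t27.12 
[... 183 characters left out ...]
[ 0.4711 -0.0637  0.0677] F [  2.1679   1.7307 -15.0874] grip 0.117 77.8
0.0680 False t27.88 [ 0.4713 -0.0638  0.0675] F [ -0.0049   1.4551 -13.3186] grip 0.118 78.0
0.0670 False t28.12 [ 0.4717 -0.0639  0.067 ] F [ -0.1299   1.9627 -10.8411] grip 0.115 78.4
0.0660 False t28.38 [ 0.4723 -0.0643  0.0665] F [-2.1346 -1.1134 -4.1636] grip 0.118 79.0
0.0650 False t28.62 [ 0.4724 -0.0641  0.0656] F [-2.7092 -0.0435 -1.0665] grip 0.116 79.4
0.0640 False t28.88 [ 0.4725 -0.0641  0.0645] F [-3.1579 -0.511   2.0622] grip 0.120 79.9
0.0630 False t29.12 [ 0.4725 -0.0641  0.0645] F [-7.0731 -0.24   11.198 ] grip 0.118 81.0
home t29.52 [ 0.4725 -0.0641  0.0645] F [-7.0455 -0.3849  9.7761] grip 0.119 81.0
```

The pin is caught in the sound socket, and S2 shows strong snap forces. Next is the tug.

```bash
python3 - <<'E'
from h import *
z=.0645; r.line_to((*S2,z),.01); s=st("relax")
while z<.0705:
    z+=.0004; r.line_to((*S2,z),.01); r.dwell(.05)
    f=np.mean([r.sense()["contact_force"][2] for _ in range(3)]); s=st(f"{z:.4f} {f:.1f}")
    if f<-14.5: break
r.dwell(.7); st("tugged")
E
```

```text
relax t29.82 [ 0.4724 -0.064   0.0646] F [-2.046   0.0251  1.467 ] grip 0.118 79.7
0.0649 -1.0 t30.12 [ 0.4722 -0.0639  0.0648] F [-0.9994 -0.0287 -0.9636] grip 0.118 79.4
0.0653 -1.1 t30.43 [ 0.4721 -0.0638  0.0653] F [-0.6747  0.151  -1.0839] grip 0.117 79.3
0.0657 -1.2 t30.73 [ 0.4721 -0.0639  0.0658] F [-0.1965  1.2682 -1.1696] grip 0.122 79.3
0.0661 -1.7 t31.02 [ 0.472  -0.0639  0.0661] F [-1.1095 -0.6714 -1.7245] grip 0.120 79.3
0.0665 -3.2 t31.32 [ 0.4718 -0.0639  0.0663] F [-0.2422 -0.7143 -3.2094] grip 0.118 79.1
0.0669 -5.2 t31.62 [ 0.4717 -0.0638  0.0666] F [ 0.0172  0.0663 -5.1733] grip 0.120 78.9
0.0673 -7.4 t31.93 [ 0.4716 -0.0638  0.0669] F [ 0.4733  0.3635 -7.3877] grip 0.116 78.6
0.0677 -11.1 t32.23 [ 0.4715 -0.0638  0.0672] F [ -0.1679   0.3984 -11.1223] grip 0.117 78.3
0.0681 -13.9 t32.52 [ 0.4713 -0.0637  0.0675] F [  1.7636  -0.0206 -13.8686] grip 0.119 78.0
0.0685 -17.9 t32.83 [ 0.4713 -0.0637  0.0679] F [  0.6856   0.9872 -17.9393] grip 0.118 78.0
tugged t33.52 [ 0.4714 -0.0638  0.0682] F [ -2.0289   1.8623 -18.2798] grip 0.117 77.8
```

The pin held at about 15–18 N for more than 0.7 s. I'll press it home, let go, back off and check.

```bash
python3 - <<'E'
from h import *
for z in np.arange(.0675,.060,-.0005):
    h=r.line_to((*S2,z),.01,until_force=32); s=r.sense()
    if s["contact_force"][2]>10: break
st(f"home {z:.4f}"); r.dwell(.3)
r.line_to((*S2,.0645),.01); st("relax")
r.ungrasp(); r.dwell(.3); st("open")
r.line_to((*S2,.16),.08); r.dwell(.4); s,im=snap("end")
d=np.load("pics/c2.npy",allow_pickle=True).item()["im"]
cv2.imwrite("pics/endc.png",cv2.resize(np.hstack([im[90:290,150:370],d[90:290,150:370]]),None,fx=1.8,fy=1.8,interpolation=cv2.INTER_CUBIC)[:,:,::-1]);st()
E
```

```text
home 0.0615 t36.77 [ 0.4728 -0.0642  0.0645] F [-12.4378   2.6672  12.4404] grip 0.124 81.6
relax t37.52 [ 0.4727 -0.0642  0.0658] F [-6.8842  0.7754 -0.0036] grip 0.123 79.8
open t38.54 [ 0.4719 -0.0639  0.0644] F [-0.3894  0.0309 -0.0217] grip 1.001 0.0
 t40.33 [ 0.472  -0.0639  0.1599] F [-0.0977 -0.796   0.0257] grip 0.997 0.0
```

View pics/endc.png

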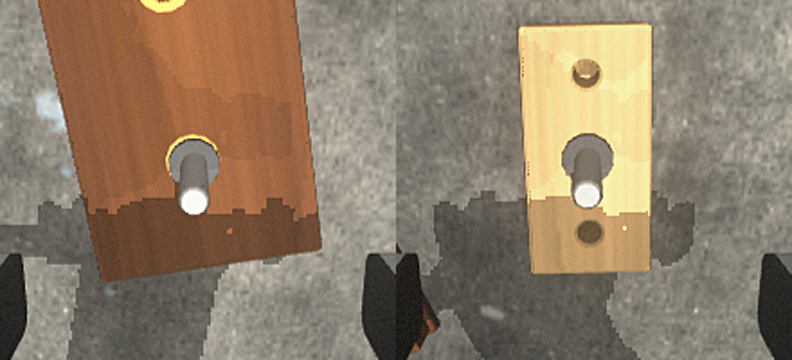

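The pin is standing in S2 with its top at crop pixel (194,200) and collar at about (193,161). It may be slightly raised or tilted, so I'll measure it.

```bash
cat > m.py <<'E'
from h import *
def meas(n,zt,zc):
    d=np.load(f"pics/{n}.npy",allow_pickle=True).item();s=d["s"];g=cv2.cvtColor(d["im"],cv2.COLOR_RGB2HSV)
    def blob(m,near):
        n_,l,st_,c=cv2.connectedComponentsWithStats(m)
        ys,xs=np.nonzero(m);i=np.argmin((xs-near[0])**2+(ys-near[1])**2);i=l[ys[i],xs[i]];return (l==i).astype(np.uint8),c[i],st_[i]
    q,c,b=blob(cv2.inRange(g,(0,0,185),(180,60,255)),(257,200)); t=ray("wrist",c,zt,s)
    q,_,b2=blob(cv2.inRange(g,(0,0,0),(180,90,160)),(249,179))
    h=cv2.findContours(q,cv2.RETR_EXTERNAL,cv2.CHAIN_APPROX_NONE)[0][0]; h=h[h[:,0,1]<b2[1]+19]
    e=cv2.fitEllipse(h);k=ray("wrist",e[0],zc,s)
    print(n,"top",c,b,t,"collar",e[0],e[1],k,"tilt",(t-k)[:2]/(zt-zc),s["ee_pos"])
E
python3 - <<'E'
from m import *
meas("c2",.105,.053); meas("end",.107,.055)
E
```

```text
c2 top [255.6474 197.7628] [249 191  14  14 156] [0.5216 0.2935 0.105 ] collar (256.03955078125, 177.71693420410156) (26.833106994628906, 27.051424026489258) [0.5217 0.2938 0.053 ] tilt [-0.0011 -0.0061] [0.5221 0.292  0.1602]
end top [257.3988 201.5828] [251 195  14  14 163] [ 0.4726 -0.0642  0.107 ] collar (257.4913024902344, 181.27601623535156) (27.412899017333984, 28.87047576904297) [ 0.4726 -0.0645  0.055 ] tilt [-0.0012  0.004 ] [ 0.4719 -0.0639  0.1599]
```

The pin is upright and centred. I'll press gently on its top with the fingers shut to confirm the height and make sure the collar is down.

```bash
python3 - <<'E'
from m import *
r.grab(20); P=(.4724,-.0641)
r.line_to((*P,.116),.05); r.dwell(.3); st("above")
for z in np.arange(.112,.099,-.001):
    h=r.line_to((*P,z),.01,until_force=12); s=st(f"{z:.3f} {h}")
    if h or s["contact_force"][2]>8: break
r.dwell(.2); r.line_to((*P,.16),.05); r.ungrasp(); r.line_to((*S2,.16),.05); r.dwell(.5); snap("end2"); meas("end2",.107,.055); st()
E
```

```text
above t42.43 [ 0.4726 -0.0641  0.1163] F [-0.4724  0.4225  0.6137] grip -0.001 0.0
0.112 False t42.98 [ 0.4723 -0.0641  0.1119] F [0.492  0.2814 0.0108] grip -0.000 0.0
0.111 False t43.23 [ 0.4724 -0.0641  0.1109] F [ 0.057   0.0439 -0.2051] grip 0.003 0.0
0.110 False t43.48 [ 0.4723 -0.0641  0.1099] F [0.4475 0.0169 0.0458] grip 0.001 0.0
0.109 False t43.73 [ 0.4723 -0.0641  0.1089] F [ 0.502  -0.3855 -0.719 ] grip -0.002 0.0
0.108 False t43.98 [ 0.4723 -0.0641  0.1079] F [0.1433 0.4938 0.5828] grip 0.004 0.0
0.107 False t44.23 [ 0.4725 -0.0641  0.1071] F [ 0.0258 -0.2104  0.3987] grip 0.001 0.2
0.106 False t44.48 [ 0.4732 -0.0642  0.107 ] F [-2.0338  0.0021  5.4821] grip 0.004 2.7
0.105 False t44.73 [ 0.474  -0.0644  0.107 ] F [-1.0272 -0.0297 10.0399] grip 0.003 4.9
end2 top [257.2375 201.525 ] [251 195  14  14 160] [ 0.4726 -0.0643  0.107 ] collar (257.3491516113281, 180.9476776123047) (27.2048282623291, 28.363082885742188) [ 0.4726 -0.0642  0.055 ] tilt [-0.0013 -0.0007] [ 0.472  -0.0639  0.16  ]
 t47.77 [ 0.472  -0.0639  0.16  ] F [-0.3213  0.2145 -0.1557] grip 1.001 0.0
```

Contact came at exactly 0.107 m, so the collar is flat on the base. The pin is upright and released, and I'm handing in.

```bash
python3 -c "
from station import r
print(r.finish_job())"
```

```text
the job is handed in; nothing more can be done
None
```

The pin is fully home, upright and let go in the sound socket (the one at y ≈ -0.064 m), where it held a tug of about 15–18 N for over half a second; the other socket let it out at about 3 N, and the job is handed in (no verdict was returned).

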